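# Put the bolt away, lay the carton down, shut and clamp the parts drawer

### The job

Close up this open parts drawer: lay the loose bolt with its brass nut in the empty right-hand compartment, and push over the tall carton that stands in the left-hand compartment so that it lies flat on its side across the two floor strips (tip it where it stands, do not lift it out). Once both are in, push the drawer fully home, and only then swing the red-handled clamp over the drawer front until it is all the way down. Leave the other things on the bench and on the cabinet where they are.

Things in the scene. Friction and masses are not known exactly. Their poses are not given: they have to be found in the camera images.
- cabinet: Low grey-painted bench cabinet, 200 deep x 390 wide x 111 mm high, fixed to the bench. Origin: middle of the lower edge of its front, on the bench. x points into the cabinet (away from the robot), y to the robot's left, z up. Its one drawer slides out along -x. The opening ends 96 mm above the bench, so an upright carton does not pass. The clamp is on the roof.
- drawer (a joint): How far the drawer is out, in m: 0 fully shut, 0.15 fully out. Slides with about 1.5 N of friction, plus 4 N per m/s; stays where it is left. Starts 130 to 150 mm out.
- drawer_face (a point): Middle of the outer face of the dark wooden drawer front (378 mm wide, 16 mm thick, from 16 to 94 mm above the bench; this point 55 mm above it, 17 mm in front of the cabinet's front when shut). Cabinet's axes; moves with the drawer. A flat dark pull 70 mm wide stands out 6.5 mm at its middle: push the bare wood beside it. Inside, the plywood walls and divider rise 40 mm above the drawer floor.
- bolt_bay (a point): Middle of the floor of the empty right-hand compartment of the drawer (133 along x, 116 along y; floor 26 mm above the bench). Same axes as the cabinet, moves with the drawer.
- carton_bay (a point): Middle of the floor of the left-hand compartment of the drawer (133 along x, 216 along y), floor 26 mm above the bench. Same axes as the cabinet, moves with the drawer. Two dark strips, 10 mm wide and 6 mm high, run along x across the floor, centred at y = +40 and y = -64 mm from this point.
- carton_mid (a point): Centre of the cardboard carton with a red label, 75 (own x) x 50 (y) x 125 mm (z, upright at start), about 0.5 kg. It stands on the left-hand compartment's floor between left wall and first strip, axes near the cabinet's. Push its top to the right (cabinet's -y): the strip blocks its lower edge and it falls across both strips, its centre then 31 mm above the floor, its top 82 mm above the bench.
- bolt_mid (a point): Centre of the big bolt lying on the bench, 18 mm above it: 24 mm round steel shank along its own x between a steel hexagonal head (at -x) and a brass nut (at +x), each 36 mm across flats. Bare shank 49 mm long, this point at its middle; 43 mm to the head end, 49 mm to the threaded end; about 0.4 kg.
- clamp (a joint): Angle of the clamp in rad: 0 all the way down (its bar level, pointing to the robot over the drawer front), about 1.57 upright, 2.0 fully back. Starts at 1.5 to 1.9. Stiff hinge (0.14 N m of friction): it stays where it is left.
- clamp_hinge (a point): Hinge axis of the clamp (along cabinet's y), 25 mm behind the cabinet's front, 128 mm above the bench, mid-width. The clamp is a steel bar 24 wide, 7 mm thick; 50 mm from the hinge a steel lip 34 mm long stands square to it (hangs in front of the drawer when closed, points to the robot when upright); the red handle goes on to 94 mm from the hinge.
- clamp_grip (a point): Middle of the clamp's red handle (42 long along the bar, 28 wide, 13 mm thick), 73 mm from the hinge. Moves with the clamp.
- bolt: The big bolt as a body (origin under the shank, on the bench, 2 mm from its centre along own x); use bolt_mid for grasping.
- nut: Bystander: loose dark hexagonal nut lying flat, 50 across flats x 28 mm high, origin under its centre.
- sleeve: Bystander: copper sleeve standing on end, 48 mm diameter x 45 mm high, origin under its centre.
- jar: Bystander: amber jar with grey cap, 60 mm diameter x 85 mm high, standing on the rear left of the cabinet's roof; origin under its centre.
- oiler: Bystander: white plastic oil bottle, 60 mm diameter x 170 mm high, on the bench at the left; origin under its centre.
- wrench: Bystander: 200 mm wrench lying on the bench near the robot; origin under its middle, handle to its own -x.
- ubolt: Bystander: steel U-bolt lying flat near the robot, 80 x 72 x 12 mm, origin at its centre on the bench.
- carton: The carton as a body (origin under the centre of its lower end); use carton_mid for its centre.
Mind the look-alikes: they are no part of the job. Several things look just like the bolt: the one meant starts nearest to the robot's base.

How it is judged:
By the outcome, as a careful person would: the job done as asked, in the order asked, and still so for the second after the job is handed in, with the robot touching nothing.
It also fails if it takes over 72 s, if anything falls off the work surface, if the arm or the gripper's body presses on something with over 40 N, if the wrist force passes 120 N, or if a joint passes its speed limit or range.

### The arm

A 7-joint arm with a two-finger parallel gripper is mounted at the origin on the work surface. World frame = base frame: x ahead of the robot, y to its left, z up, the work surface at z = 0. Lengths are in m, angles in rad, forces in N, time in s.
With the tool pointing down it reaches from about 0.4 to 0.85 m from the base axis. Payload 10.4 kg.
Tool frame: the origin (TCP) lies on the centre line of the jaws, within the pads' length; the fingertips stand 17 mm ahead of it and the grasp point (between the pads) lies 2 mm behind it; z points along the fingers, y is the line along which they close (so a half turn about z gives the same grasp; the last joint's range is limited). The gripper opens to 85 mm and grips with 20 to 120 N. Pads are 22 mm wide; open, the fingers measure 114 mm over their backs; the gripper's body (76 mm by 85 mm) begins 54 mm behind the grasp point. The pads swing forward as they close: fully open they stand 13 mm farther back than shut.
Start: joints at [-0.023, 0.332, -0.065, 1.46, 0.022, 1.35, -0.088], TCP at [0.625, 0, 0.248] pointing down, gripper open.
Joint ranges: [-2.6, 2.6], [-0.5, 2.12], [-1.47, 1.34], [0.16, 2.42], [-1.27, 4.41], [0.06, 2.06], [-2.6, 2.6]. Speed limits (rad/s): [2.22, 2.22, 2.79, 2.79, 3.14, 3.14, 3.14].

### API

Orientations are given as a unit quaternion [x, y, z, w].
In Python, from workcell import sensors, imaging, order, spotter gives the robot as it stands. The module is installed in compiled form; this text tells all that it offers.
- The arm moves only by the shell command python3 -m inch 'ROWS' [FORCE]. ROWS is JSON, a list that holds one entry, the list of rows, each a list of 7 numbers: the shift along the tool's x, y, z in m, then the turn, a rotation vector about the tool's x, y, z in rad, then the closure, from -1 (fully open) to 1 (shut). In form: [[[x, y, z, ax, ay, az, hand], ...]]. A call has 1 to 10 rows; each row is the pose to reach, as a shift and turn from the pose commanded when the call began, along the tool's axes at that moment; what a row does not reach only later rows make up. A row lasts 1/10 s, in which the tool goes at most 50 mm and 8.59 degrees, less where a joint would pass 70% of its speed; a pose out of reach is approached as far as the arm can. A call with a gripper value outside its range is refused whole. The fingers move at their own pace and stop on an object; FORCE is the grip in N (left out, the last holds). Time passes only in rows, so rows that repeat a pose let the fingers close. It gives the time, the measured TCP pose, the force, the opening and the grip force at its end, in the units of the state.
- sensors.get_obs(): the state, without advancing time (a new reading comes with each control period).
- imaging.camera(name): name is "scene" or "side" or "wrist"; returns the picture (480x640x3 uint8, blue, green, red); there is no depth.
- imaging.calibration(name): a dict with "mtx" (3x3 intrinsics, pixels), "R" (3x3) and "t" (3): a world point X has camera coordinates R X + t; the wrist camera has in their place "tool_from_camera" (4x4, takes a point from camera to tool coordinates, whose origin is the TCP and whose axes are the flange's). Camera axes: x right, y down, z forward; pixel columns grow to the right and rows downward; lengths in m; the calibration is good to about 2 mm. The wrist camera is an equidistant fisheye: a pixel r from the principal point sees the ray r / f radians off the axis. A picture is of the moment at which its call begins: read the wrist's pose just before it. calibration takes no time and is no camera call.
- order.hand_in(): hands the job in; it is judged then, once.
Trained networks look in the newest picture that a camera, given by its name, has taken for a name from the list of things; names that differ only in an ending like _2 or _b are one class to them, and where a whole thing is asked for, a point or a joint stands for the part that bears it (a point fixed in the world has none). Each returns a list of dicts, best first, with "conf" (0 to 1); they miss things now and then, are a little off and sometimes report something else, mostly with a low value. They report only what shows in the picture. A call takes as long as a camera call. They do not tell look-alikes from the thing itself.
- spotter.look_for(label, camera): "pixel" ([column, row] in pixels, amid what is visible of it).
The state is a dict: "clock": time; "joint_pos": joint angles; "joint_velocities": joint speeds; "tau": joint torques, N m; "position": TCP position; "ee_rot": TCP orientation; "ft_force": force on the tool from outside, world axes, zero at the start; "torque": the same for the moment, N m; "grip_width": opening from 0.0 (shut) to 1.0 (fully open); "grasp_force": force on a finger pad.
Only numpy, scipy, OpenCV 4.12 (cv2) and the standard library are available. Lean on these libraries where they do the work, as an engineer would, in place of code of your own. Each camera call takes 0.05 s, during which the arm holds its last target. There are 200 camera calls.

## Working session

There is one attempt and no reset: what is moved stays moved. The work goes in short steps, Python scripts to look and compute and a shell command to move; the robot and the scene stay as the last step left them, time stands still between calls to the robot, and variables do not carry over. Pictures are saved under pics/ and viewed, at most 10 in all, crops included, and the job is handed in when it is done.

```bash
mkdir -p pics
cat > h.py <<'E'
import numpy as np, cv2
from scipy.spatial.transform import Rotation as R
from workcell import sensors, imaging, order, spotter
def snap(n,fn=None):
    o=sensors.get_obs(); im=imaging.camera(n)
    if fn: cv2.imwrite('pics/'+fn,im)
    return o,im
def ray(n,px,o=None):
    c=imaging.calibration(n); K=np.array(c['mtx'])
    if n!='wrist':
        Rm=np.array(c['R']);t=np.array(c['t']); d=Rm.T@np.linalg.inv(K)@[px[0],px[1],1.]; return -Rm.T@t,d/np.linalg.norm(d)
    v=np.linalg.inv(K)@[px[0],px[1],1.]; th=np.hypot(v[0],v[1]); d=np.array([v[0]/th*np.sin(th),v[1]/th*np.sin(th),np.cos(th)])
    T=np.array(c['tool_from_camera']); Rt=R.from_quat(o['ee_rot']).as_matrix()
    return Rt@T[:3,3]+np.array(o['position']), Rt@T[:3,:3]@d
def atz(n,px,z,o=None):
    p,d=ray(n,px,o); return p+d*(z-p[2])/d[2]
def proj(n,X):
    c=imaging.calibration(n); q=np.array(c['R'])@np.array(X)+np.array(c['t']); q=np.array(c['mtx'])@q; return q[:2]/q[2]
def tri(rs):
    A=sum(np.eye(3)-np.outer(d,d) for p,d in rs); b=sum((np.eye(3)-np.outer(d,d))@p for p,d in rs); return np.linalg.solve(A,b)
E
python3 - <<'E'
from h import *
np.set_printoptions(precision=4,suppress=True)
for n in ['scene','side','wrist']:
    o,im=snap(n,n+'0.png'); c=imaging.calibration(n)
    if n!='wrist': print(n,-np.array(c['R']).T@np.array(c['t']))
    else: print(c)
    for l in ['bolt_mid','carton_mid','clamp_grip','drawer_face','clamp_hinge','bolt_bay','carton_bay','jar']:
        print(l,[(np.round(r['pixel']).tolist(),round(r['conf'],2)) for r in spotter.look_for(l,n)][:5])
print(o)
E
```

```text
scene [ 1.3876 -0.0516  0.9329]
bolt_mid [([484.0, 362.0], 0.77)]
carton_mid [([377.0, 249.0], 0.7), ([157.0, 265.0], 0.69)]
clamp_grip [([323.0, 261.0], 0.77), ([157.0, 266.0], 0.72), ([289.0, 258.0], 0.61)]
drawer_face [([283.0, 260.0], 0.57), ([380.0, 247.0], 0.3)]
clamp_hinge [([320.0, 265.0], 0.64)]
bolt_bay [([286.0, 260.0], 0.87)]
carton_bay [([290.0, 260.0], 0.86)]
jar [([387.0, 317.0], 0.92)]
side [-0.1566  0.7821  0.6765]
bolt_mid [([211.0, 358.0], 0.94), ([170.0, 280.0], 0.69), ([220.0, 205.0], 0.54)]
carton_mid [([287.0, 252.0], 0.67)]
clamp_grip [([286.0, 186.0], 0.83), ([330.0, 251.0], 0.61)]
drawer_face [([332.0, 251.0], 0.78)]
clamp_hinge [([289.0, 191.0], 0.81), ([314.0, 386.0], 0.2)]
bolt_bay [([329.0, 250.0], 0.68)]
carton_bay [([330.0, 252.0], 0.7)]
jar [([220.0, 202.0], 0.86), ([149.0, 306.0], 0.37)]
{'mtx': array([[371.6483,   0.    , 324.9011],
       [  0.    , 371.6483, 244.4983],
       [  0.    ,   0.    ,   1.    ]]), 'tool_from_camera': array([[ 0.0004, -0.9541, -0.2995,  0.076 ],
       [ 1.    ,  0.0005, -0.0001,  0.0004],
       [ 0.0002, -0.2995,  0.9
[... 170 characters left out ...]
28.0], 0.76)]
clamp_hinge [([337.0, 290.0], 0.73)]
bolt_bay [([232.0, 228.0], 0.95), ([527.0, 98.0], 0.33)]
carton_bay [([232.0, 229.0], 0.96)]
jar [([528.0, 96.0], 0.97)]
{'clock': 0.9, 'joint_pos': array([-0.0226,  0.3322, -0.0647,  1.4601,  0.0216,  1.3499, -0.0885]), 'joint_velocities': array([ 0.0006, -0.002 ,  0.0001, -0.001 , -0.0007,  0.0005, -0.0003]), 'tau': array([  0.0006, -62.5208,   0.0496, -39.1833,   0.0165,   0.0018,
         0.    ]), 'position': array([0.625 , 0.    , 0.2484]), 'ee_rot': array([0.7071, 0.7071, 0.0001, 0.    ]), 'ft_force': array([-0.5011,  0.1668, -0.3425]), 'torque': array([-0.0103, -0.0645, -0.0329]), 'grasp_force': 0.0, 'grip_width': 0.9993868367242336}
```

View pics/scene0.png

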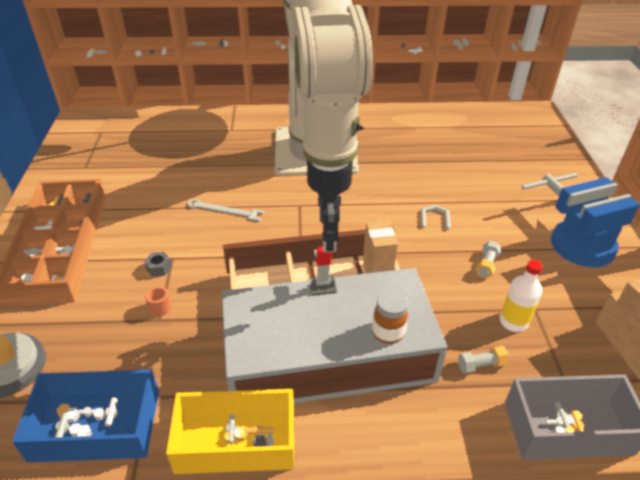

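View pics/side0.png

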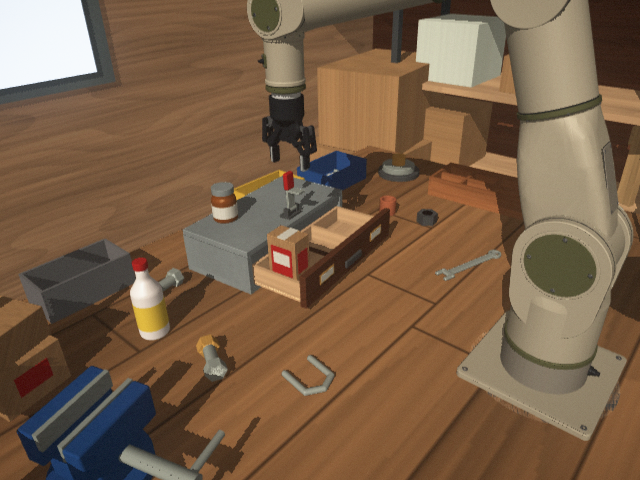

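View pics/wrist0.png

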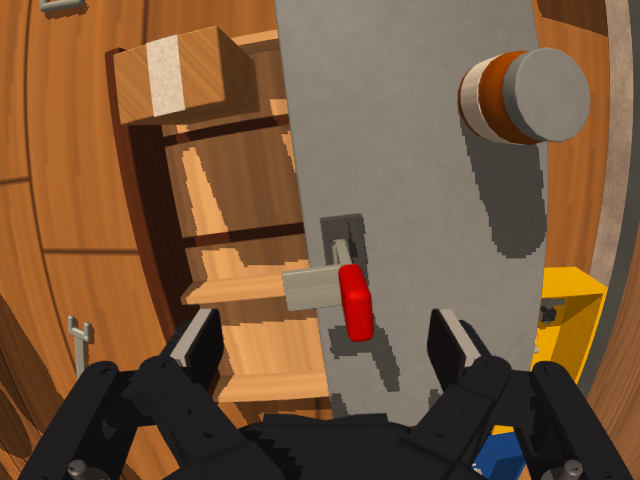

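Run:
```python
from h import *
np.set_printoptions(precision=4,suppress=True)
s=cv2.imread('pics/scene0.png'); d=cv2.imread('pics/side0.png')
C=np.zeros((600,800,3),np.uint8)
rs=lambda im,k:cv2.resize(im,None,fx=k,fy=k,interpolation=cv2.INTER_CUBIC)
C[:320,:520]=rs(s[225:385,205:465],2); C[320:,:430]=rs(d[170:310,180:395],2); C[:480,550:760]=rs(s[230:390,455:525],3)
C[480:600,550:670]=rs(d[330:390,180:240],2)
cv2.imwrite('pics/comp.png',C)
o=dict(position=[.625,0,.2484],ee_rot=[.7071,.7071,.0001,0]); o['ee_rot']=np.array(o['ee_rot'])
for p in [(277,20),(290,110),(301,200),(312,270),(328,380)]: print('front',atz('wrist',p,.111,o))
for p in [(533,20),(548,250),(547,400)]: print('rear',atz('wrist',p,.111,o))
for n,p in [('scene',(489,258)),('scene',(484,362)),('side',(211,358)),('side',(172,280))]: print(n,p,atz(n,p,.018))
print('carton',tri([ray('scene',(380,237)),ray('wrist',(163,76),o)]), 'roof sc', atz('scene',(222,291),.111),atz('scene',(440,340),.111))
```

```text
front [0.5918 0.1582 0.111 ]
front [0.6011 0.0915 0.111 ]
front [0.6082 0.027  0.111 ]
front [ 0.6156 -0.0268  0.111 ]
front [ 0.6282 -0.1318  0.111 ]
rear [0.7873 0.1767 0.111 ]
rear [ 0.815  -0.0114  0.111 ]
rear [ 0.866  -0.1829  0.111 ]
scene (489, 258) [0.4739 0.3842 0.018 ]
scene (484, 362) [0.7568 0.2997 0.018 ]
side (211, 358) [0.4753 0.3832 0.018 ]
side (172, 280) [0.7503 0.2772 0.018 ]
carton [0.5141 0.1193 0.1287] roof sc [ 0.6387 -0.2023  0.111 ] [0.7712 0.1968 0.111 ]
```

View pics/comp.png

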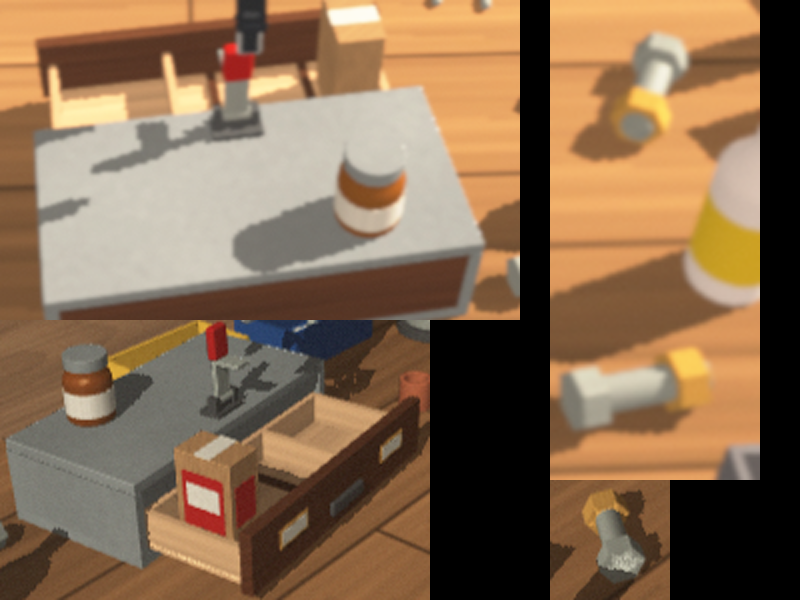

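Run:
```python
from h import *
from scipy.optimize import least_squares as LS
np.set_printoptions(precision=4,suppress=True)
o=dict(position=np.array([.625,0,.2484]),ee_rot=np.array([.7071,.7071,.0001,0]))
sc=[((222.5,291.5),(0,-.195)),((415.5,270),(0,.195)),((446.5,346.5),(.2,.195)),((227,377.5),(.2,-.195))]
sd=[((248.5,253.5),(0,.195)),((184,229),(.2,.195)),((341,190),(0,-.195))]
W=[atz('wrist',p,.111,o)[:2] for p in [(277,20),(290,110),(301,200),(312,270),(328,380)]]
def X(v,l,z): c,s=np.cos(v[2]),np.sin(v[2]); return [v[0]+c*l[0]-s*l[1],v[1]+s*l[0]+c*l[1],z]
def f(v):
    r=[]
    for n,L in (('scene',sc),('side',sd)):
        for p,l in L: r+=list(proj(n,X(v,l,.111))-p)
    for w in W: r.append(((w[0]-v[0])*np.cos(v[2])+(w[1]-v[1])*np.sin(v[2]))*500)
    return r
q=LS(f,[.61,0,.12],loss='soft_l1'); v=q.x; print(v, np.round(q.fun,1)); 
np.save('cab.npy',v)
Rv=np.array([[np.cos(v[2]),np.sin(v[2])],[-np.sin(v[2]),np.cos(v[2])]])
loc=lambda P:np.r_[Rv@(np.array(P)[:2]-v[:2]),P[2]]
for n,p in [('wrist',(110,60)),('wrist',(125,200)),('wrist',(150,330)),('scene',(223.5,246)),('side',(301.5,276.5)),('side',(389,209))]: print('face',n,loc(atz(n,p,.094,o)))
for n,a,b in [('scene',(491.7,250),(485,268.7)),('side',(212.5,367.5),(206.5,342.5))]:
    A,B=atz(n,a,.018),atz(n,b,.018); print('bolt',A,B,(A+B)/2,np.degrees(np.arctan2(*(B-A)[[1,0]])),np.linalg.norm(A-B))
G=tri([ray('wrist',(355,300),o),ray('scene',(323,257)),ray('side',(288,181))]); print('grip',G,loc(G))
for p in [(128,56),(218,28),(240,92),(122,124)]: print('carton top',loc(atz('wrist',p,.151,o)))
for p in [(460,100),(590,95),(525,97)]: print('jar',loc(atz('wrist',p,.19,o)))
print('oiler',atz('scene',(519,320),.05),atz('side',(153,330),.03))
```

```text
[ 0.6128 -0.0104  0.1277] [-1.2 -0.9 -0.1 -2.8  1.7  0.2 -0.4  0.6 -2.  -1.5 -2.7 -0.3  0.4 -1.6
  0.3  0.7  0.1  0.3 -0.1]
face wrist [-0.1438  0.1782  0.094 ]
face wrist [-0.1503  0.0574  0.094 ]
face wrist [-0.1626 -0.0662  0.094 ]
face scene [-0.144  -0.1858  0.094 ]
face side [-0.1403  0.1892  0.094 ]
face side [-0.1515 -0.181   0.094 ]
bolt [0.4477 0.3975 0.018 ] [0.5076 0.3661 0.018 ] [0.4777 0.3818 0.018 ] -27.64116228263955 0.06762493038061497
bolt [0.4534 0.3972 0.018 ] [0.5163 0.3615 0.018 ] [0.4848 0.3794 0.018 ] -29.568642638282434 0.07223822424029887
grip [ 0.6414 -0.0082  0.1985] [ 0.0286 -0.0015  0.1985]
carton top [-0.0954  0.1574  0.151 ]
carton top [-0.0322  0.1592  0.151 ]
carton top [-0.0236  0.1156  0.151 ]
carton top [-0.1063  0.1132  0.151 ]
jar [0.0936 0.0941 0.19  ]
jar [0.1806 0.0976 0.19  ]
jar [0.1327 0.0951 0.19  ]
oiler [0.6824 0.383  0.05  ] [0.6149 0.4132 0.03  ]
```

```bash
python3 -m inch '[[[0.15,-0.06,0,0,0,-0.45,-1],[0.381,-0.144,0,0,0,-1.07,-1],[0.381,-0.144,0,0,0,-1.07,-1],[0.381,-0.144,0,0,0,-1.07,-1],[0.381,-0.144,0,0,0,-1.07,-1],[0.381,-0.144,0,0,0,-1.07,-1],[0.381,-0.144,0.03,0,0,-1.07,-1],[0.381,-0.144,0.05,0,0,-1.07,-1],[0.381,-0.144,0.05,0,0,-1.07,-1],[0.381,-0.144,0.05,0,0,-1.07,-1]]]'; python3 -m inch '[[[0,0,0,0,0,0,-1],[0,0,0,0,0,0,-1]]]'
python3 - <<'E'
from h import *
np.set_printoptions(precision=4,suppress=True)
o,im=snap('wrist','w1.png'); print(o['clock'],o['position'],R.from_quat(o['ee_rot']).as_matrix())
for r in spotter.look_for('bolt_mid','wrist'): print(r, atz('wrist',r['pixel'],.018,o))
E
```

```text
clock: 2.35
position: [0.4781, 0.3836, 0.1964]
ee_rot: [0.245, 0.969, -0.001, -0.002]
ft_force: [0.5, -0.9, 0.6]
grip_width: 1.003
grasp_force: 0.0
clock: 2.55
position: [0.4824, 0.3797, 0.1992]
ee_rot: [0.249, 0.969, 0.0, 0.001]
ft_force: [-0.2, -0.8, -0.1]
grip_width: 1.002
grasp_force: 0.0
2.55 [0.4824 0.3797 0.1992] [[-0.8761  0.4822  0.0015]
 [ 0.4822  0.8761  0.    ]
 [-0.0013  0.0008 -1.    ]]
{'pixel': [322.0, 216.9], 'conf': 0.89} [0.4776 0.3793 0.018 ]
```

View pics/w1.png

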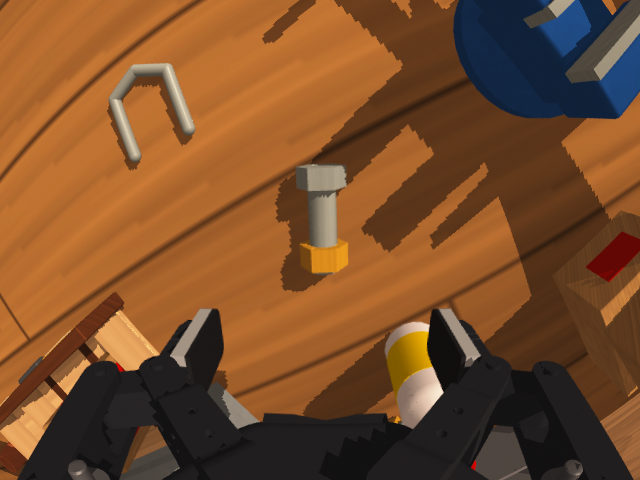

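Run:
```python
from h import *
np.set_printoptions(precision=4,suppress=True)
q=R.from_matrix([[-0.8761,0.4822,0.0015],[0.4822,0.8761,0],[-.0013,.0008,-1]])
o=dict(position=np.array([0.4824,0.3797,0.1992]),ee_rot=q.as_quat())
for p,z in [((322,191),.036),((323,243),.030),((322.5,217),.018),((321,178),.03),((324,257),.03)]:
    X=atz('wrist',p,z,o); print(X, q.inv().apply(X-o['position']))
print(atz('scene',(517,328),0))
```

```text
[0.4557 0.3916 0.036 ] [ 0.0294 -0.0026  0.1632]
[0.4951 0.3707 0.03  ] [-0.0152 -0.0019  0.1692]
[0.4779 0.3796 0.018 ] [ 0.0041 -0.0024  0.1812]
[0.4469 0.3954 0.03  ] [ 0.0389 -0.0034  0.1691]
[0.5063 0.3655 0.03  ] [-0.0275 -0.0011  0.1692]
[0.6634 0.397  0.    ]
```

```bash
python3 -m inch '[[[0.006,-0.0025,0.04,0,0,-0.035,-1],[0.006,-0.0025,0.09,0,0,-0.035,-1],[0.006,-0.0025,0.13,0,0,-0.035,-1],[0.006,-0.0025,0.155,0,0,-0.035,-1],[0.006,-0.0025,0.17,0,0,-0.035,-1],[0.006,-0.0025,0.177,0,0,-0.035,-1],[0.006,-0.0025,0.177,0,0,-0.035,-1],[0.006,-0.0025,0.177,0,0,-0.035,0.5],[0.006,-0.0025,0.177,0,0,-0.035,1],[0.006,-0.0025,0.177,0,0,-0.035,1]]]' 60; python3 -m inch '[[[0,0,0,0,0,0,1],[0,0,0,0,0,0,1],[0,0,0,0,0,0,1],[0,0,0,0,0,0,1],[0,0,0,0,0,0,1]]]' 60
```

```text
clock: 3.65
position: [0.4751, 0.3821, 0.0224]
ee_rot: [0.231, 0.973, 0.001, 0.001]
ft_force: [-0.1, 0.1, 0.1]
grip_width: 0.512
grasp_force: 0.0
clock: 4.15
position: [0.4748, 0.3819, 0.0221]
ee_rot: [0.231, 0.973, 0.0, 0.0]
ft_force: [-0.8, -1.7, 7.0]
grip_width: 0.258
grasp_force: 58.6
```

```bash
python3 -m inch '[[[0,0,-0.03,0,0,0,1],[0,0,-0.08,0,0,0,1],[0,0,-0.13,0,0,-0.1,1],[0,0,-0.18,0,0,-0.2,1],[0,0,-0.23,0,0,-0.3,1],[0,0,-0.23,0,0,-0.3,1]]]' 60;  python3 - <<'E'
from h import *
o=sensors.get_obs(); v=np.load('cab.npy'); q=R.from_quat(o['ee_rot']); M=q.as_matrix()
c,s=np.cos(v[2]),np.sin(v[2]); l=(-.0645,-.112); T=np.array([v[0]+c*l[0]-s*l[1],v[1]+s*l[0]+c*l[1],.25])
print(o['grip_width'],o['position'],T,q.inv().apply(T-o['position']), v[2]+np.pi-np.arctan2(M[1,0],M[0,0]))
E
```

```text
clock: 4.75
position: [0.4762, 0.3837, 0.2587]
ee_rot: [0.081, 0.997, 0.004, 0.004]
ft_force: [0.7, 1.0, -5.0]
grip_width: 0.258
grasp_force: 60.5
0.25849783964933953 [0.4762326  0.38370552 0.25873616] [ 0.5630811  -0.12967788  0.25      ] [-0.16878584 -0.49260218  0.00599349] 0.29039457761940835
```

```bash
python3 -m inch '[[[-0.01,-0.03,0,0,0,0,1],[-0.169,-0.493,0,0,0,-0.29,1],[-0.169,-0.493,0,0,0,-0.29,1],[-0.169,-0.493,0,0,0,-0.29,1],[-0.169,-0.493,0,0,0,-0.29,1],[-0.169,-0.493,0,0,0,-0.29,1],[-0.169,-0.493,0,0,0,-0.29,1],[-0.169,-0.493,0,0,0,-0.29,1],[-0.169,-0.493,0,0,0,-0.29,1],[-0.169,-0.493,0,0,0,-0.29,1]]]';  python3 -m inch '[[[0,0,0,0,0,0,1],[0,0,0,0,0,0,1]]]';python3 - <<'E'
from h import *
o,im=snap('wrist','w2.png'); v=np.load('cab.npy'); q=R.from_quat(o['ee_rot']); M=q.as_matrix()
c,s=np.cos(v[2]),np.sin(v[2]); l=(-.0645,-.112); T=np.array([v[0]+c*l[0]-s*l[1],v[1]+s*l[0]+c*l[1],.25])
print(o['clock'],o['grip_width'],o['position'],T,q.inv().apply(T-o['position']), v[2]+np.pi-np.arctan2(M[1,0],M[0,0])%6.283)
E
```

```text
clock: 5.75
position: [0.5513, -0.0872, 0.25]
ee_rot: [-0.062, 0.998, 0.0, -0.001]
ft_force: [0.9, 0.5, -3.5]
grip_width: 0.257
grasp_force: 60.3
clock: 5.95
position: [0.5513, -0.0864, 0.2497]
ee_rot: [-0.06, 0.998, 0.0, -0.001]
ft_force: [-0.8, 1.2, -4.5]
grip_width: 0.257
grasp_force: 60.5
5.95 0.25719193060522993 [ 0.55131176 -0.08643009  0.2497199 ] [ 0.5630811  -0.12967788  0.25      ] [-0.00647819 -0.04434966 -0.00032698] 0.0072520322430631445
```

View pics/w2.png

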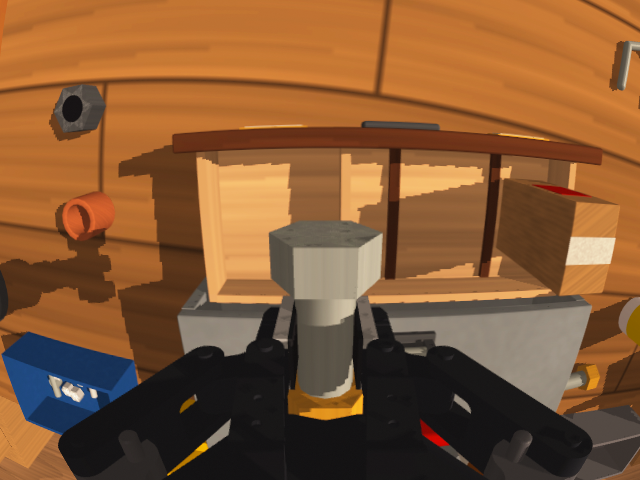

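Run:
```python
from h import *
np.set_printoptions(precision=4,suppress=True)
q=R.from_quat([-.06,.998,0,-.001])
o=dict(position=np.array([0.5513,-.0864,.2497]),ee_rot=q.as_quat()); v=np.load('cab.npy')
c,s=np.cos(v[2]),np.sin(v[2]);Rv=np.array([[c,s],[-s,c]])
for n,p,z in [('face outer top',(174,136),.094),('face outer',(300,128),.094),('face outer',(600,152),.094),('face inner',(174,153),.094),('face inner',(300,147),.094),('rwall top out',(197,153),.066),('rwall top in',(217,153),.066),('div',(341,150),.066),('div',(352,150),.066),('divfloor',(341,200),.026),('strip1',(394,220),.032),('strip2',(490,220),.032),('bayback',(300,292),.066),('roof',(180,312),.111),('roof',(590,298),.111)]:
    X=atz('wrist',p,z,o); print(n,Rv@(X[:2]-v[:2]))
```

```text
face outer top [-0.1495 -0.1865]
face outer [-0.1502 -0.0861]
face outer [-0.146   0.1846]
face inner [-0.1359 -0.1873]
face inner [-0.1358 -0.0864]
rwall top out [-0.1333 -0.1774]
rwall top in [-0.1323 -0.1592]
div [-0.1319 -0.0544]
div [-0.1319 -0.0453]
divfloor [-0.0822 -0.0527]
strip1 [-0.0639 -0.0018]
strip2 [-0.0646  0.0997]
bayback [-0.0049 -0.0914]
roof [-0.0054 -0.1912]
roof [-0.0083  0.1874]
```

```bash
python3 -m inch '[[[-0.004,-0.043,0,0,0,0,1],[-0.004,-0.043,0.02,0,0,0,1],[-0.004,-0.043,0.06,0,0,0,1],[-0.004,-0.043,0.1,0,0,0,1],[-0.004,-0.043,0.14,0,0,0,1],[-0.004,-0.043,0.17,0,0,0,1],[-0.004,-0.043,0.185,0,0,0,1],[-0.004,-0.043,0.195,0,0,0,1],[-0.004,-0.043,0.2,0,0,0,1],[-0.004,-0.043,0.2,0,0,0,1]]]';  python3 -m inch '[[[0,0,0.001,0,0,0,1],[0,0,0.001,0,0,0,1]]]'
```

```text
clock: 7.0
position: [0.5619, -0.127, 0.0519]
ee_rot: [-0.062, 0.998, -0.0, 0.0]
ft_force: [0.2, 0.0, -5.0]
grip_width: 0.261
grasp_force: 60.6
clock: 7.2
position: [0.562, -0.1274, 0.0513]
ee_rot: [-0.062, 0.998, -0.0, 0.001]
ft_force: [0.3, 0.3, -3.9]
grip_width: 0.256
grasp_force: 60.6
```

```bash
python3 -m inch '[[[0,0,0.0015,0,0,0,1],[0,0,0.003,0,0,0,1],[0,0,0.003,0,0,0,1]]]'; python3 -m inch '[[[0,0,0,0,0,0,0.2],[0,0,0,0,0,0,0],[0,0,0,0,0,0,0],[0,0,0,0,0,0,0],[0,0,-0.03,0,0,0,0],[0,0,-0.08,0,0,0,0],[0,0,-0.13,0,0,0,0],[0,0,-0.18,0,0,0,0.5],[0,0,-0.2,0,0,0,1],[0,0,-0.2,0,0,0,1]]]'
python3 - <<'E'
from h import *
o,im=snap('wrist','w3.png');print(o['clock'],o['position'],o['ee_rot']);v=np.load('cab.npy')
for r in spotter.look_for('bolt_mid','wrist'):print(r)
c,s=np.cos(v[2]),np.sin(v[2])
q=R.from_quat(o['ee_rot'])
for l in [(-.066,.136),(-.06,.20)]:
  T=np.array([v[0]+c*l[0]-s*l[1],v[1]+s*l[0]+c*l[1],.25]); print(l,T,q.inv().apply(T-o['position']))
E
```

```text
clock: 7.5
position: [0.562, -0.1273, 0.048]
ee_rot: [-0.062, 0.998, -0.0, 0.001]
ft_force: [0.2, -0.0, 0.6]
grip_width: 0.258
grasp_force: 61.2
clock: 8.5
position: [0.5629, -0.1275, 0.2514]
ee_rot: [-0.062, 0.998, -0.001, 0.003]
ft_force: [-0.4, 0.7, -0.5]
grip_width: 0.008
grasp_force: 0.0
8.5 [ 0.56292143 -0.12751964  0.25144915] [-6.20373176e-02  9.98068168e-01 -8.48331773e-04  3.25312732e-03]
{'pixel': [325.0, 217.2], 'conf': 0.84}
{'pixel': [604.0, 370.0], 'conf': 0.64}
(-0.066, 0.136) [0.53000723 0.1161114  0.25      ] [0.00249803 0.24583418 0.00091769]
(-0.06, 0.2) [0.52780712 0.18035437 0.25      ] [-0.00327472  0.309855    0.00082031]
```

View pics/w3.png

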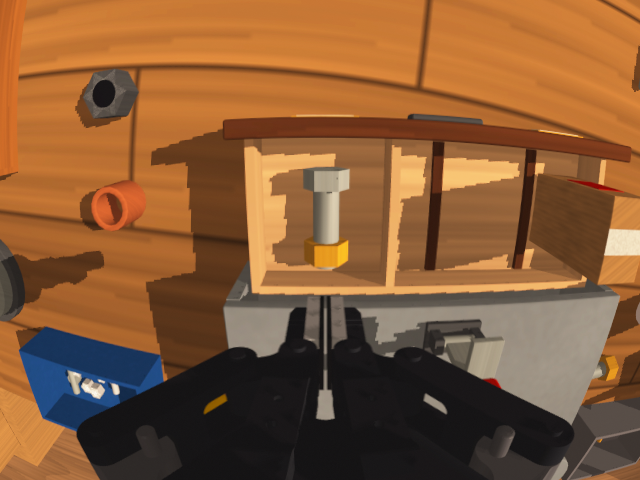

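```bash
python3 -m inch '[[[0.003,0.04,0,0,0,0,1],[0.003,0.31,0,0,0,0,1],[0.003,0.31,0,0,0,0,1],[0.003,0.31,0,0,0,0,1],[0.003,0.31,0,0,0,0,1],[0.003,0.31,0,0,0,0,1],[0.003,0.31,0,0,0,0,1],[0.003,0.31,0,0,0,0,1],[0.003,0.31,0.04,0,0,0,1],[0.003,0.31,0.08,0,0,0,1]]]';  python3 -m inch '[[[0,0,0.024,0,0,0,1],[0,0,0.024,0,0,0,1],[0,0,0.024,0,0,0,1]]]'
python3 - <<'E'
from h import *
np.set_printoptions(precision=4,suppress=True)
o,im=snap('wrist','w4.png');v=np.load('cab.npy');c,s=np.cos(v[2]),np.sin(v[2]);Rv=np.array([[c,s],[-s,c]])
print(o['clock'],o['position'],o['ft_force'],'local',Rv@(o['position'][:2]-v[:2]))
for r in spotter.look_for('carton_mid','wrist'):print(r)
E
```

```text
clock: 9.6
position: [0.5202, 0.1788, 0.1657]
ee_rot: [-0.062, 0.998, -0.0, 0.0]
ft_force: [0.9, 0.2, -1.2]
grip_width: 0.001
grasp_force: 0.0
clock: 9.9
position: [0.5199, 0.1791, 0.1432]
ee_rot: [-0.062, 0.998, -0.0, -0.001]
ft_force: [0.8, 0.0, 1.2]
grip_width: -0.004
grasp_force: 0.0
9.9 [0.5199 0.1791 0.1432] [0.7585 0.0438 1.1983] local [-0.068   0.1997]
{'pixel': [191.0, 279.8], 'conf': 0.89}
{'pixel': [99.6, 199.7], 'conf': 0.61}
```

```bash
python3 -m inch '[[[0,-0.01,0,0,0,0,1],[0,-0.02,0,0,0,0,1],[0,-0.026,0,0,0,0,1],[0,-0.032,0,0,0,0,1],[0,-0.038,0,0,0,0,1],[0,-0.044,0,0,0,0,1],[0,-0.05,0,0,0,0,1],[0,-0.056,0,0,0,0,1],[0,-0.062,0,0,0,0,1],[0,-0.068,0,0,0,0,1]]]'
python3 - <<'E'
from h import *
o,im=snap('side','s5.png');o,im=snap('wrist','w5.png')
for r in spotter.look_for('carton_mid','wrist'):print(r)
E
python3 -m inch '[[[0,-0.005,0,0,0,0,1],[0,-0.01,0,0,0,0,1],[0,-0.015,0,0,0,0,1],[0,-0.02,0,0,0,0,1],[0,-0.025,0,0,0,0,1]]]'
python3 - <<'E'
from h import *
o,im=snap('wrist','w6.png')
for r in spotter.look_for('carton_mid','wrist'):print(r)
E
```

```text
clock: 11.0
position: [0.5284, 0.1118, 0.1432]
ee_rot: [-0.062, 0.998, -0.0, -0.0]
ft_force: [0.5, 0.3, 0.6]
grip_width: 0.003
grasp_force: 0.0
{'pixel': [250.4, 270.6], 'conf': 0.76}
clock: 11.65
position: [0.5316, 0.0871, 0.1434]
ee_rot: [-0.062, 0.998, -0.0, 0.0]
ft_force: [0.9, -0.4, -0.5]
grip_width: 0.0
grasp_force: 0.0
{'pixel': [243.6, 251.5], 'conf': 0.64}
{'pixel': [206.1, 189.0], 'conf': 0.48}
```

```bash
python3 -m inch '[[[0,0,-0.03,0,0,0,1],[0,0,-0.08,0,0,0,1],[0,0,-0.12,0,0,0,1],[0,0,-0.12,0,0,0,1]]]'
python3 - <<'E'
from h import *
o,im=snap('wrist','w7.png'); print(o['position'],o['ee_rot'])
_,s=snap('side'); cv2.imwrite('pics/c7.png',np.vstack([im[:330],cv2.resize(s[170:320,200:420],(640,436))])[:600])
E
```

```text
clock: 12.15
position: [0.5337, 0.0886, 0.2695]
ee_rot: [-0.062, 0.998, 0.0, 0.005]
ft_force: [0.5, -0.1, -0.9]
grip_width: -0.0
grasp_force: 0.0
[0.5337118  0.08858785 0.26946576] [-6.22254225e-02  9.98051062e-01  4.82353308e-04  4.67360921e-03]
```

View pics/c7.png

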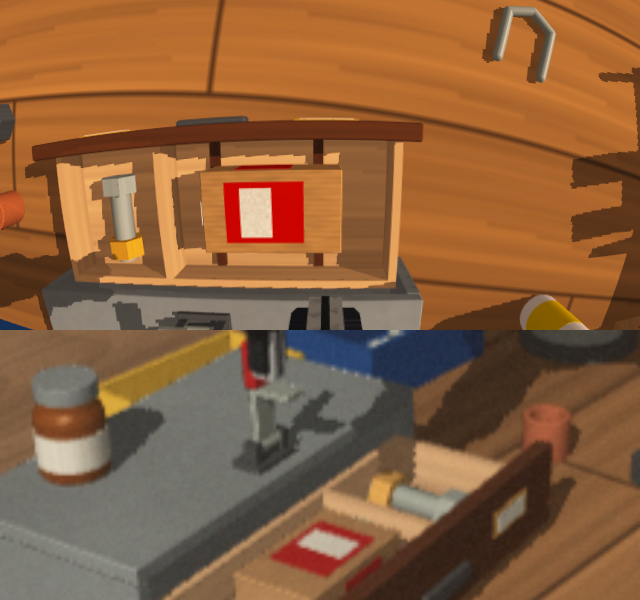

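```bash
python3 -m inch '[[[0.03,-0.01,0,0,-0.1,0,1],[0.07,-0.03,0,0,-0.22,0,1],[0.114,-0.05,0,0,-0.35,0,1],[0.114,-0.05,0.02,0,-0.436,0,1],[0.114,-0.05,0.06,0,-0.436,0,1],[0.114,-0.05,0.1,0,-0.436,0,1],[0.114,-0.05,0.14,0,-0.436,0,1],[0.114,-0.05,0.17,0,-0.436,0,1],[0.114,-0.05,0.19,0,-0.436,0,1],[0.114,-0.05,0.19,0,-0.436,0,1]]]'
python3 -m inch '[[[0,0,0,0,0,0,1],[0,0,0,0,0,0,1]]]'
cat > st.py <<'E'
from h import *
np.set_printoptions(precision=4,suppress=True)
o=sensors.get_obs();v=np.load('cab.npy');c,s=np.cos(v[2]),np.sin(v[2]);Rv=np.array([[c,s],[-s,c]])
C=R.from_euler('z',v[2]); M=(C.inv()*R.from_quat(o['ee_rot'])).as_matrix()
print(o['clock'],'local',Rv@(o['position'][:2]-v[:2]),o['position'][2],o['ft_force']);print(M)
E
python3 st.py
```

```text
clock: 13.25
position: [0.426, 0.0258, 0.1069]
ee_rot: [-0.065, 0.974, 0.012, 0.219]
ft_force: [0.3, 0.1, 0.4]
grip_width: -0.002
grasp_force: 0.0
clock: 13.45
position: [0.426, 0.0243, 0.1075]
ee_rot: [-0.064, 0.974, 0.011, 0.219]
ft_force: [0.1, 0.6, 0.0]
grip_width: -0.0
grasp_force: 0.0
13.45 local [-0.1808  0.0582] 0.10752386466655564 [0.054  0.6245 0.0067]
[[-0.9041 -0.0016  0.4274]
 [-0.0039  1.     -0.0045]
 [-0.4274 -0.0057 -0.9041]]
```

```bash
python3 -m inch '[[[0.004,0,0.01,0,0,0,1],[0.009,0,0.02,0,0,0,1],[0.0128,0,0.0285,0,0,0,1],[0.0128,0,0.0285,0,0,0,1]]]'; python3 st.py
```

```text
clock: 13.85
position: [0.4313, 0.0268, 0.0781]
ee_rot: [-0.066, 0.974, 0.013, 0.217]
ft_force: [-0.7, 0.9, 1.0]
grip_width: -0.003
grasp_force: 0.0
13.85 local [-0.1753  0.06  ] 0.07805850904418578 [-0.7096  0.9005  1.0444]
[[-0.9052 -0.007   0.4249]
 [-0.0082  1.     -0.001 ]
 [-0.4249 -0.0044 -0.9052]]
```

```bash
python3 -m inch '[[[-0.0045,0,0.0021,0,0,0,1],[-0.0118,0,0.0055,0,0,0,1],[-0.0199,0,0.0093,0,0,0,1],[-0.029,0,0.0136,0,0,0,1],[-0.038,0,0.0178,0,0,0,1],[-0.0471,0,0.0221,0,0,0,1],[-0.0561,0,0.0264,0,0,0,1],[-0.067,0,0.0315,0,0,0,1],[-0.0787,0,0.037,0,0,0,1],[-0.0905,0,0.0425,0,0,0,1]]]'; python3 st.py
python3 - <<'E'
from h import *
o,im=snap('wrist','w8.png')
E
```

```text
clock: 14.85
position: [0.531, 0.0389, 0.0761]
ee_rot: [-0.065, 0.974, 0.011, 0.216]
ft_force: [-3.2, -0.9, 3.3]
grip_width: -0.002
grasp_force: 1.2
14.85 local [-0.0748  0.0592] 0.07608390296526264 [-3.2113 -0.9209  3.293 ]
[[-0.9061 -0.0045  0.4231]
 [-0.0065  1.     -0.0033]
 [-0.4231 -0.0058 -0.9061]]
```

View pics/w8.png

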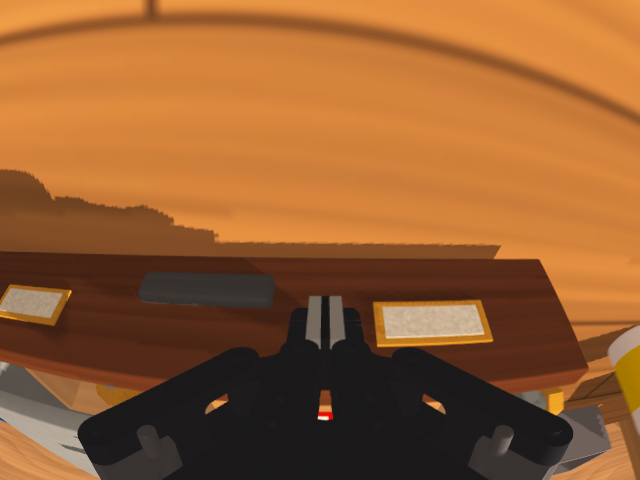

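```bash
python3 -m inch '[[[-0.007,0,0.0033,0,0,0,1],[-0.0136,0,0.0064,0,0,0,1],[-0.0199,0,0.0093,0,0,0,1],[-0.0254,0,0.0119,0,0,0,1],[-0.0299,0,0.014,0,0,0,1],[-0.0335,0,0.0157,0,0,0,1]]]'; python3 -m inch '[[[-0.0018,0,0.0008,0,0,0,1],[-0.0036,0,0.0017,0,0,0,1],[-0.0045,0,0.0021,0,0,0,1]]]';python3 st.py
```

```text
clock: 15.5
position: [0.5675, 0.0434, 0.078]
ee_rot: [-0.065, 0.974, 0.012, 0.217]
ft_force: [-1.4, 0.7, -0.8]
grip_width: -0.001
grasp_force: 0.9
clock: 15.8
position: [0.5719, 0.0439, 0.078]
ee_rot: [-0.065, 0.974, 0.011, 0.217]
ft_force: [-9.2, -1.9, 5.3]
grip_width: 0.008
grasp_force: 4.4
15.8 local [-0.0336  0.059 ] 0.07801010204089098 [-9.1832 -1.867   5.2983]
[[-0.9057 -0.0039  0.4239]
 [-0.006   1.     -0.0036]
 [-0.4239 -0.0058 -0.9057]]
```

```bash
python3 -m inch '[[[-0.0009,0,0.0004,0,0,0,1],[-0.0018,0,0.0008,0,0,0,1],[-0.0018,0,0.0008,0,0,0,1],[-0.0018,0,0.0008,0,0,0,1]]]';python3 st.py
```

```text
clock: 16.2
position: [0.5722, 0.0438, 0.0772]
ee_rot: [-0.065, 0.974, 0.011, 0.215]
ft_force: [-17.4, -1.7, 10.9]
grip_width: -0.0
grasp_force: 8.9
16.2 local [-0.0334  0.0589] 0.07715352628072807 [-17.3719  -1.6592  10.9039]
[[-0.9071 -0.0037  0.4209]
 [-0.0064  1.     -0.0048]
 [-0.4209 -0.007  -0.9071]]
```

```bash
python3 -m inch '[[[0.009,0,-0.0042,0,0,0,1],[0.018,0,-0.0084,0,0,0,1],[-0.0029,0,-0.0538,0,0,0,1],[-0.024,0,-0.0991,0,0.13,0,1],[-0.045,0,-0.1445,0,0.28,0,1],[-0.0716,0,-0.2016,0,0.43,0,1],[-0.0716,0,-0.2016,0,0.43,0,1],[-0.0716,0,-0.2016,0,0.43,0,1]]]';python3 st.py
python3 - <<'E'
from h import *
o,im=snap('wrist','w9.png'); _,s=snap('side','s9.png'); cv2.imwrite('pics/c9.png',np.vstack([im[60:460],cv2.resize(s[150:300,160:400],(320,200)).repeat(2,1)])[:600]) if 0 else None
v=np.load('cab.npy');c,t=np.cos(v[2]),np.sin(v[2]);Rv=np.array([[c,t],[-t,c]])
rs=[]
for n,cc in (('wrist',im),('side',s)):
    h=cv2.cvtColor(cc,cv2.COLOR_BGR2HSV); 
    r=spotter.look_for('clamp_grip',n); print(n,[(x['pixel'],x['conf']) for x in r][:3])
    if r: rs.append(ray(n,r[0]['pixel'],o))
if len(rs)==2:
    G=tri(rs); print(Rv@(G[:2]-v[:2]),G[2])
r=spotter.look_for('drawer_face','wrist'); print(r[:1])
cv2.imwrite('pics/c9.png',np.hstack([cv2.resize(im,(480,360)),cv2.resize(s[140:320,180:340],(320,360))]))
E
```

```text
clock: 17.0
position: [0.5555, 0.0433, 0.2959]
ee_rot: [-0.066, 0.998, -0.001, 0.005]
ft_force: [0.2, -0.3, -1.0]
grip_width: -0.002
grasp_force: 0.0
17.0 local [-0.05    0.0606] 0.29589501905364085 [ 0.2106 -0.3059 -1.025 ]
[[-0.9999 -0.0039  0.0106]
 [-0.0039  1.     -0.0035]
 [-0.0106 -0.0035 -0.9999]]
wrist [([246.6, 317.1], 0.95)]
side [([287.1, 185.2], 0.69), ([296.8, 239.3], 0.15)]
[0.01398232 0.00726748] 0.18932702230760068
[{'pixel': [282.9, 244.2], 'conf': 0.98}]
```

View pics/c9.png

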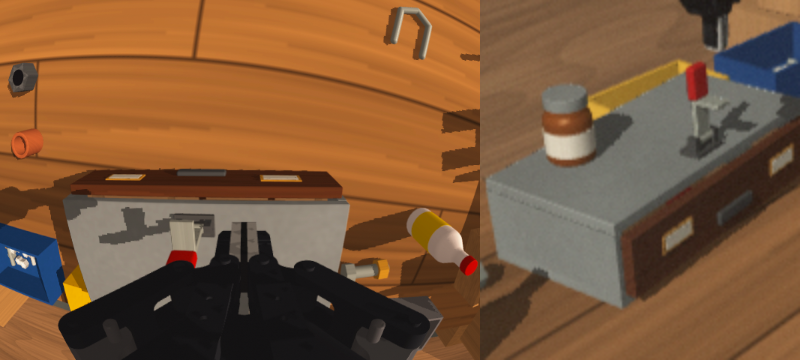

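```bash
python3 -m inch '[[[-0.04,-0.019,0,0,0,0,1],[-0.085,-0.04,0,0,0,0,1],[-0.13,-0.0616,0,0,0,0,1],[-0.13,-0.0616,0,0,0,0,1],[-0.13,-0.0616,0.03,0,0,0,1],[-0.13,-0.0616,0.06,0,0,0,1],[-0.13,-0.0616,0.075,0,0,0,1],[-0.13,-0.0616,0.075,0,0,0,1]]]';python3 -m inch '[[[0,0,0,0,0,0,1]]]'; python3 st.py
```

```text
clock: 18.05
position: [0.6897, -0.0022, 0.215]
ee_rot: [-0.066, 0.998, -0.003, 0.003]
ft_force: [-0.2, -0.4, 0.6]
grip_width: 0.004
grasp_force: 0.0
clock: 18.15
position: [0.6911, -0.0016, 0.2186]
ee_rot: [-0.066, 0.998, -0.002, 0.005]
ft_force: [0.8, -0.1, -0.6]
grip_width: 0.002
grasp_force: 0.0
18.15 local [ 0.0788 -0.0012] 0.2185651358209721 [ 0.7626 -0.0522 -0.6388]
[[-0.9999 -0.0042  0.0095]
 [-0.0043  1.     -0.0055]
 [-0.0095 -0.0056 -0.9999]]
```

```bash
python3 -m inch '[[[0.012,0,0,0,0,0,1],[0.024,0,0,0,0,0,1],[0.0365,0,-0.001,0,0,0,1],[0.05,0,0,0,0,0,1],[0.064,0,0.002,0,0,0,1],[0.0745,0,0.0065,0,0,0,1],[0.0845,0,0.0113,0,0,0,1],[0.093,0,0.0185,0,0,0,1],[0.101,0,0.0263,0,0,0,1],[0.107,0,0.036,0,0,0,1]]]';python3 -m inch '[[[0.003,0,0.005,0,0,0,1],[0.0055,0,0.0096,0,0,0,1],[0.009,0,0.02,0,0,0,1],[0.0105,0,0.026,0,0,0,1]]]'; python3 st.py
```

```text
clock: 19.15
position: [0.586, -0.0153, 0.1826]
ee_rot: [-0.066, 0.998, -0.003, 0.006]
ft_force: [0.3, 0.8, 1.7]
grip_width: 0.003
grasp_force: 1.0
clock: 19.55
position: [0.575, -0.0173, 0.1538]
ee_rot: [-0.066, 0.998, -0.002, 0.004]
ft_force: [0.6, 0.5, 1.4]
grip_width: -0.002
grasp_force: 0.7
19.55 local [-0.0383 -0.002 ] 0.15377923739852184 [0.5702 0.4884 1.3636]
[[-1.     -0.0043  0.0085]
 [-0.0043  1.     -0.0054]
 [-0.0085 -0.0055 -0.9999]]
```

```bash
python3 -m inch '[[[0.005,0,0.002,0,0,0,1],[0.01,0,0.004,0,0,0,1],[0.01,0,0.0055,0,0,0,1],[0.01,0,0.0055,0,0,0,1]]]';python3 st.py
```

```text
clock: 19.95
position: [0.568, -0.018, 0.1523]
ee_rot: [-0.066, 0.998, -0.003, 0.008]
ft_force: [0.1, -0.3, 23.1]
grip_width: -0.001
grasp_force: 11.6
19.95 local [-0.0454 -0.0019] 0.15225277711673424 [ 0.1242 -0.2652 23.1306]
[[-0.9999 -0.0041  0.0152]
 [-0.0042  1.     -0.0063]
 [-0.0151 -0.0064 -0.9999]]
```

```bash
python3 -m inch '[[[0,0,0.001,0,0,0,1],[0,0,0.002,0,0,0,1],[0,0,0.002,0,0,0,1]]]';python3 st.py
```

```text
clock: 20.25
position: [0.568, -0.018, 0.1519]
ee_rot: [-0.066, 0.998, -0.003, 0.008]
ft_force: [-8.0, -2.1, 41.1]
grip_width: -0.0
grasp_force: 21.0
20.25 local [-0.0454 -0.0018] 0.15189131535163544 [-7.9805 -2.1208 41.1065]
[[-0.9999 -0.004   0.015 ]
 [-0.0042  1.     -0.0075]
 [-0.015  -0.0076 -0.9999]]
```

```bash
python3 -m inch '[[[0,0,-0.01,0,0,0,1],[0,0,-0.05,0,0,0,1],[0,0,-0.1,0,0,0,1],[0,0,-0.13,0,0,0,1],[0,0,-0.13,0,0,0,1]]]'
python3 - <<'E'
from h import *
np.set_printoptions(precision=4,suppress=True)
v=np.load('cab.npy');c,t=np.cos(v[2]),np.sin(v[2]);Rv=np.array([[c,t],[-t,c]])
W=lambda l:[v[0]+c*l[0]-t*l[1],v[1]+t*l[0]+c*l[1],l[2]]
for n in ('wrist','side','scene'):
    o,im=snap(n)
    h=cv2.cvtColor(im,cv2.COLOR_BGR2HSV); m=((h[...,0]<6)|(h[...,0]>174))&(h[...,1]>200)&(h[...,2]>110)
    k,_,st,ce=cv2.connectedComponentsWithStats(m.astype(np.uint8)); 
    print(n,[(np.round(ce[i]),st[i,4]) for i in range(1,k) if st[i,4]>15])
    for l in ('clamp_grip','drawer_face'): 
        r=spotter.look_for(l,n); print(l,r[:2])
    if n!='wrist':
        print('expect grip',proj(n,W((-.048,0,.134))),'pull',proj(n,W((-.0235,0,.055))))
    else:
        for r in spotter.look_for('clamp_grip',n)[:1]:
            X=atz(n,r['pixel'],.134,o); print(Rv@(X[:2]-v[:2]))
E
```

```text
clock: 20.75
position: [0.5655, -0.0174, 0.281]
ee_rot: [-0.066, 0.998, -0.003, 0.007]
ft_force: [-0.8, -0.2, -0.2]
grip_width: 0.003
grasp_force: 0.0
wrist [(array([327., 226.]), np.int32(1861))]
clamp_grip [{'pixel': [326.0, 242.4], 'conf': 0.98}]
drawer_face [{'pixel': [310.6, 248.3], 'conf': 0.92}, {'pixel': [612.3, 307.5], 'conf': 0.73}]
[-0.0381 -0.0016]
side [(array([315., 215.]), np.int32(102)), (array([138., 264.]), np.int32(91))]
clamp_grip []
drawer_face [{'pixel': [296.1, 243.9], 'conf': 0.78}]
expect grip [315.4978 212.7509] pull [308.0363 239.1034]
scene [(array([316., 254.]), np.int32(143)), (array([534., 266.]), np.int32(147))]
clamp_grip [{'pixel': [315.9, 265.2], 'conf': 0.65}]
drawer_face [{'pixel': [156.9, 298.5], 'conf': 0.75}, {'pixel': [156.8, 264.7], 'conf': 0.59}]
expect grip [316.6797 253.6548] pull [318.4739 289.0674]
```

The red handle shows at scene (316,254) and side (315,215), where it should be with the clamp closed. The arm is clear, so I'm handing in.

```bash
python3 -c "
from workcell import order
print(order.hand_in())"
```

```text
the job is handed in; nothing more can be done
None
```

I handed the job in at about 21 s: the bolt is in the right-hand compartment, the carton lies flat across both strips, the drawer was pushed until it hit its stop, and then the clamp was swung all the way down; the hand-in gave no verdict.

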